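Drive out the hinge pin that will move and catch it

ROBOT

A 6-joint arm with a two-finger parallel gripper is mounted at the origin on a cart in front of the work surface, level with it; the furniture and walls round the work are solid. World frame = base frame: x ahead of the robot, y to its left, z up, the work surface at z = 0. Lengths are in mm, angles in rad, forces in N, time in s.
With the tool pointing down it reaches from about 275 to 750 mm from the base axis. Payload 10.2 kg.
Tool frame: the origin (TCP) lies midway between the tips of the shut fingers; the grasp point (between the pads) lies 19 mm behind it (ctrl.grip_depth is the distance from the TCP to the grasp point, in mm); y points along the fingers, x is the direction in which the jaws open and shut, and the axes are right-handed (so a half turn about y gives the same grasp; the last joint's range is limited). The gripper opens to 85 mm and grips with 20 to 120 N. Pads are 22 mm wide; open, the fingers measure 114 mm over their backs; the gripper's body (76 mm by 85 mm) begins 54 mm behind the grasp point. The pads swing forward as they close: fully open they stand 13 mm farther back than shut.
Start: joints at [1.012, 0.313, 1.498, -0, 1.331, -0.223], TCP at [173.013, 495.679, 231.294] pointing down, gripper open.
Joint ranges: [-2.94, 2.94], [-0.97, 2.17], [0.19, 2.56], [-1.23, 4.37], [0.02, 3.11], [-2.88, 2.88]. Speed limits (rad/s): [2.39, 2.39, 3.01, 3.14, 3.14, 3.14].

INTERFACE

Orientations are given as a unit quaternion [w, x, y, z].
In Python, from rig import ctrl gives the robot as it stands. The module is installed in compiled form; this text tells all that it offers.
- The arm moves only by the tool drive_tool, never from a script. Its arguments are lists of equal length, an entry for each row: "gripper": the closure, from 0 (fully open) to 1 (shut); "offset": the shift along the tool's x, y, z in m, a list of three; "turn": the turn about the tool's y in degrees. In form: {"gripper": [gripper, ...], "offset": [[tx, ty, tz], ...], "turn": [turn, ...]}. A call has 1 to 20 rows; each row shifts and turns the commanded pose from where the row before left it, along the tool's axes as they then stand; what a row does not reach is not made up. A row lasts 1/12 s, in which the tool goes at most 41.7 mm and 7.16 degrees, less where a joint would pass 70% of its speed; a pose out of reach is approached as far as the arm can. A call is refused whole if a number of a shift passes 0.0417 or a number of a turn 7.16, either way. A call with a gripper value outside its range is refused whole. The fingers move at their own pace and stop on an object; "force" is the grip in N (left out, the last holds). Time passes only in rows, so rows that do not move let the fingers close. It gives the time, the measured TCP pose, the force and the opening at its end, in the units of the state.
- ctrl.sense(): the state, without advancing time (a new reading comes with each control period).
- ctrl.capture(name): name is "scene" or "top" or "wrist"; returns (picture, depth): 420x560x3 uint8, red, green, blue; 420x560 float32, mm along the optical axis (not along the pixel's ray), 0 where there is no reading.
- ctrl.camera_params(name): a dict with "fovy" (degrees; the focal length in pixels is half the picture's height over the tangent of half this angle, whatever the lens; pixels are square), "cx", "cy" (the principal point, pixels), "view" (4x4, takes a point from world to camera coordinates); the wrist camera has in their place "tool_from_camera" (4x4, takes a point from camera to tool coordinates, whose origin is the TCP and whose axes are the tool frame's). Camera axes: x right, y down, z forward; pixel columns grow to the right and rows downward; lengths in mm; the calibration is good to about 2 mm. A picture is of the moment at which its call begins: read the wrist's pose just before it. camera_params takes no time and is no camera call.
- ctrl.finish_job(): hands the job in, once; it reports no verdict.
Trained networks look in the newest picture that a camera, given by its name, has taken for a name from the list of things; names that differ only in an ending like _2 or _b are one class to them, and where a whole thing is asked for, a point or a joint stands for the part that bears it (a point fixed in the world has none). Each returns a list of dicts, best first, with "score" (0 to 1); they miss things now and then, are a little off and sometimes report something else, mostly with a low value. They report only what shows in the picture. A call takes as long as a camera call. They do not tell look-alikes from the thing itself.
- ctrl.boxes_of(camera, query): "centre" ([x, y, z] in mm, in the coordinates of the camera as it stood for that picture, good to about 4 mm: the middle of the surface that is visible of it).
- ctrl.regions_of(camera, query): "mask" (420x560 bool, what is visible of it).
- ctrl.pinpoint(camera, query): "centre" ([x, y, z] in mm, in the coordinates of the camera as it stood for that picture, good to about 4 mm: a listed point, or the origin of a listed thing).
The state is a dict: "time_s": time; "joints": joint angles; "dq": joint speeds; "tau": joint torques, N m; "eef_pos": TCP position; "ee_rot": TCP orientation; "force": force on the tool from outside, world axes, zero at the start; "wrist_torque": the same for the moment, N m; "grip_width": opening from 0.0 (shut) to 1.0 (fully open).
Only numpy, scipy, OpenCV 4.12 (cv2) and the standard library are available. Lean on these libraries where they do the work, as an engineer would, in place of code of your own. Each camera call takes 0.05 s, during which the arm holds its last target.

TASK

Two brass pins stand in the green hinge stand; one bore is closed underneath and its pin cannot move, and only feeling with the punch tells which. Slide the metal tray under the stand so that it lies below both pins, then use the red-handled punch to press out the pin that gives, without leaning hard on the one that does not, so that it drops into the tray. Never touch the pins with the fingers; leave the other pin in place, stand the punch fully back in its wooden block, and do not disturb the paint pot, drill battery or tape measure.

Things in the scene. Friction and masses are not known exactly. Their poses are not given: they have to be found in the camera images.
- stand: Green hinge stand fixed to the bench. Top plate 150 (x) x 60 (y) x 30 mm, top face at 100 mm, on two 12 mm legs at x = +-69 mm (126 mm clear between, 30 mm foot flanges outside). Open right through along its y. Under each bore hangs a 22 x 12 mm boss, so things up to 55 mm high pass below. Origin on the bench under its centre, z up; bores at x = -25 and +25 mm, y = 0.
- bore_1 (a point): Centre of the bore's mouth on the stand's top face, at its -x end. Vertical bore, 12 mm diameter, 2 mm chamfer, 42 mm long with its boss. Either this bore or the other, they look alike, is closed right under its pin, which cannot go down at all; the other is open through.
- bore_2 (a point): The same for the bore at the stand's +x end, 50 mm from bore_1.
- pin_1_center (a point): Centre of the brass pin in bore_1: 10 mm diameter, 34 mm long along its own z, upright, its top at first 6 mm above the stand's top face. Spring pads in the bore grip it: the free pin slides down under a steady push of about 5 to 11 N and drops once its top is 17 mm below the top face (press the punch 20 mm or more into the bore). The captive one does not yield at 17 N.
- pin_2_center (a point): Centre of the brass pin in bore_2: 10 mm diameter, 34 mm long along its own z, upright, its top at first 6 mm above the stand's top face. Held like the first.
- tray: Open metal tray, loose, 90 mm (its x) by 170 mm (its y) by 28 mm high, 3 mm walls and floor, 0.3 kg. Origin at the centre of its underside, z up. It starts on the bench beside the stand, about 0.2 m along the stand's +y, its length roughly along the stand's y.
- punch_grip (a point): Middle of the punch's red handle: square, 18 mm wide (flats across its x and y), 62 mm long, 86 mm above the tip; z up along the punch, away from the tip. 0.15 kg. From the tip: 8 mm round shaft 50 mm long, 28 mm rubber collar 5 mm thick, handle, small steel head; 122 mm in all.
- punch_tip (a point): The punch's flat lower end, on its axis, same axes. 6 mm above the bench at the start.
- holder_hole (a point): Centre of the mouth of the upright 11 mm through-hole (3 mm chamfer) in the top of the wooden block that holds the punch; block 70 x 70 x 56 mm, fixed, mouth 56 mm above the bench. The punch stands in it with its collar resting on the block.
- paint_pot: Bystander, small dark paint tin, 78 mm diameter, 77 mm high; origin under its centre. Do not disturb.
- drill_battery: Bystander, black and grey drill battery, 87 x 81 x 60 mm; origin under its centre. Do not disturb.
- tape_measure: Bystander, yellow tape measure, 38 x 72 x 62 mm; origin under its centre. Do not disturb.
Things that resemble listed ones, but are neither listed nor needed, are in the scene too. There is more than one size of the part that bears punch_grip; the job needs the smallest.

How it is judged (in metres and radians):
On the way, in this order (a step that is already met when the one before it is completed fails the run):
1. the tray lies under both bores while both pins still stand in the stand (x of bore_1 in the frame of tray between -0.044 and 0.044 m and x of bore_2 in the frame of tray between -0.044 and 0.044 m and y of bore_1 in the frame of tray between -0.07 and 0.07 m and y of bore_2 in the frame of tray between -0.07 and 0.07 m and horizontal distance between pin_1_center and bore_1 below 0.006 m and height (world z) of each of pin_1_center, pin_2_center above 0.082 m and horizontal distance between pin_2_center and bore_2 below 0.006 m), for 0.2 s.
2. the punch presses on a pin that has been driven down into the stand, below the top face (((contact force between punch and pin_1 above 1 N and height (world z) of pin_1_center below 0.081 m) or (contact force between punch and pin_2 above 1 N and height (world z) of pin_2_center below 0.081 m))), for 0.02 s.
3. one pin lies in the tray (((x of pin_1_center in the frame of tray between -0.044 and 0.044 m and y of pin_1_center in the frame of tray between -0.084 and 0.084 m and z of pin_1_center in the frame of tray between 0 and 0.03 m) or (x of pin_2_center in the frame of tray between -0.044 and 0.044 m and y of pin_2_center in the frame of tray between -0.084 and 0.084 m and z of pin_2_center in the frame of tray between 0 and 0.03 m))), for 0.2 s.
At the end, for the whole second after the job is handed in: One pin lies at rest inside the tray, the other is still in its bore; the tray rests flat on the bench; the punch stands upright (within 0.1 rad) in its block with its tip within 12 mm of the bench, i.e. its collar within 6 mm of the block, at rest (((x of pin_1_center in the frame of tray between -0.044 and 0.044 m and y of pin_1_center in the frame of tray between -0.084 and 0.084 m and z of pin_1_center in the frame of tray between 0 and 0.03 m and horizontal distance between pin_2_center and bore_2 below 0.006 m and height (world z) of pin_2_center above 0.082 m) or (x of pin_2_center in the frame of tray between -0.044 and 0.044 m and y of pin_2_center in the frame of tray between -0.084 and 0.084 m and z of pin_2_center in the frame of tray between 0 and 0.03 m and horizontal distance between pin_1_center and bore_1 below 0.006 m and height (world z) of pin_1_center above 0.082 m)) and linear speed of each of pin_1, pin_2, punch, tray below 0.02 m/s and horizontal distance between punch_tip and holder_hole below 0.008 m and height (world z) of punch_tip below 0.012 m and angle between each of punch_tip, tray's own z axis and vertical below 0.1 rad and height (world z) of tray below 0.01 m); the robot touches nothing.
It fails at once if a pin is touched by the gripper's fingers (contact force between the fingers and pin_1 above 0.5 N or contact force between the fingers and pin_2 above 0.5 N).
It fails at once if the punch leans on a pin with more than 35 N (contact force between punch and pin_1 above 35 N or contact force between punch and pin_2 above 35 N).
It fails at once if the paint pot, drill battery or tape measure is moved by more than 20 mm (distance of any of paint_pot, drill_battery, tape_measure from where it was at the start of the episode above 0.02 m).
It also fails if it takes over 72 s, if anything falls off the work surface, if the arm or the gripper's body presses on something with over 40 N, if the wrist force passes 120 N, or if a joint passes its speed limit or range.

## Working session

There is one attempt and no reset: what is moved stays moved. The work goes in short steps, Python scripts to look and compute and a tool call to move; the robot and the scene stay as the last step left them, time stands still between calls to the robot, and variables do not carry over. Pictures are saved under pics/ and viewed, and the job is handed in when it is done.

Besides the shell and the picture viewer there is one more tool, called after "Emit:" as a command line: name --pt "numbers of a row" for each row, then --argument value for the rest. drive_tool: Moves the arm, as the interface text tells. Its arguments: {"type":"object","properties":{"gripper":{"type":"array","items":{"type":"number"}},"offset":{"type":"array","items":{"type":"array","items":{"type":"number"}}},"turn":{"type":"array","items":{"type":"number"}},"force":{"type":"number"}},"required":["gripper","offset","turn"]}

```bash
mkdir -p pics
cat > h.py <<'E'
import numpy as np, cv2
from rig import ctrl
from scipy.spatial.transform import Rotation as R
def cam(name):
    p=ctrl.camera_params(name); f=210/np.tan(np.radians(p['fovy'])/2)
    return p,f
def T_wc(name,st=None):
    p,f=cam(name)
    if 'view' in p: return np.linalg.inv(np.array(p['view']))
    st=st or ctrl.sense(); T=np.eye(4); q=st['ee_rot']; T[:3,:3]=R.from_quat([q[1],q[2],q[3],q[0]]).as_matrix(); T[:3,3]=st['eef_pos']
    return T@np.array(p['tool_from_camera'])
def tow(T,c): return (T@np.r_[c,1])[:3]
def cloud(name,d,T):
    p,f=cam(name); v,u=np.mgrid[:420,:560]
    P=np.stack([(u-p['cx'])/f*d,(v-p['cy'])/f*d,d],-1)
    return P@T[:3,:3].T+T[:3,3]
def save(n,im): cv2.imwrite('pics/'+n+'.png',im[:,:,::-1])
E
python3 - <<'E'
from h import *
print(ctrl.sense())
for n in ['scene','top','wrist']:
    T=T_wc(n); im,d=ctrl.capture(n); save(n+'0',im); np.savez('pics/'+n+'0.npz',im=im,d=d,T=T)
    print(n,cam(n)[1],T.round(2).tolist())
    if n!='wrist':
        for q in ['stand','bore_1','pin_1_center','tray','punch_grip','punch_tip','holder_hole','paint_pot','drill_battery','tape_measure']:
            print(q,[(round(r['score'],2),tow(T,r['centre']).round(0).tolist()) for r in ctrl.pinpoint(n,q)[:4]])
E
```

```text
{'time_s': 0.0, 'joints': array([ 1.01160571e+00,  3.13440552e-01,  1.49846235e+00, -2.24020609e-06,
        1.33098541e+00, -2.23371088e-01]), 'dq': array([ 3.18426215e-04,  8.50829647e-04, -6.42564108e-04,  8.16125135e-04,
       -7.37935743e-05, -1.27196468e-03]), 'tau': array([-2.37495202e-03, -4.12262893e+01, -2.59735715e+01, -3.71856750e-04,
        4.25237522e-03, -6.06643584e-05]), 'eef_pos': array([172.86454439, 495.44571511, 230.73039566]), 'ee_rot': array([-0.57635222,  0.57670544,  0.40898458, -0.40982992]), 'force': array([-0.1401521 , -0.2406001 ,  0.36364704]), 'wrist_torque': array([ 0.00917266, -0.013493  , -0.01900347]), 'grip_width': 0.9985551992440952}
scene 402.00150238052476 [[0.78, -0.37, 0.5, -45.53], [-0.62, -0.43, 0.65, -737.03], [-0.02, -0.82, -0.57, 787.84], [0.0, 0.0, 0.0, 1.0]]
stand [(0.75, [512.0, -20.0, -3.0])]
bore_1 [(0.74, [485.0, -20.0, 98.0]), (0.64, [542.0, -27.0, 96.0])]
pin_1_center [(0.58, [541.0, -26.0, 98.0])]
tray [(0.69, [546.0, 170.0, -2.0])]
punch_grip [(0.96, [366.0, -145.0, 111.0]), (0.65, [458.0, -380.0, 108.0]), (0.55, [545.0, 168.0
[... 390 characters left out ...]
8.25], [-0.01, -0.16, -0.99, 1601.82], [0.0, 0.0, 0.0, 1.0]]
stand [(0.7, [511.0, -18.0, -4.0])]
bore_1 [(0.84, [534.0, -23.0, 97.0]), (0.72, [486.0, -20.0, 98.0])]
pin_1_center []
tray [(0.67, [546.0, 171.0, 1.0])]
punch_grip [(0.74, [367.0, -147.0, 114.0]), (0.68, [544.0, -298.0, 95.0]), (0.63, [461.0, -378.0, 115.0])]
punch_tip [(0.53, [457.0, -383.0, 2.0])]
holder_hole [(0.85, [543.0, -305.0, 57.0]), (0.34, [513.0, -19.0, -2.0])]
paint_pot [(0.89, [702.0, -216.0, -3.0])]
drill_battery [(0.94, [529.0, 446.0, 1.0])]
tape_measure [(0.72, [654.0, -379.0, -2.0])]
wrist 315.00592707192453 [[0.33, 0.9, 0.28, 103.74], [0.94, -0.31, -0.1, 520.12], [-0.0, 0.3, -0.96, 373.45], [0.0, 0.0, 0.0, 1.0]]
```

View pics/scene0.png

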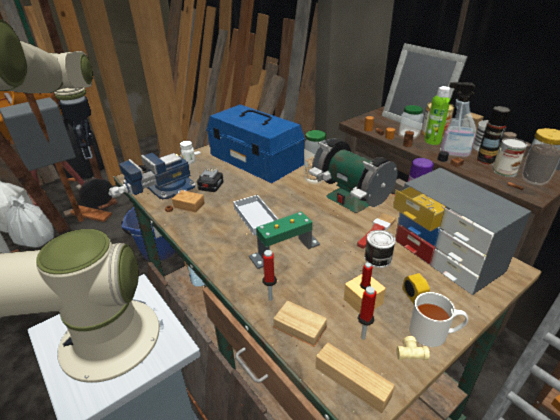

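View pics/top0.png

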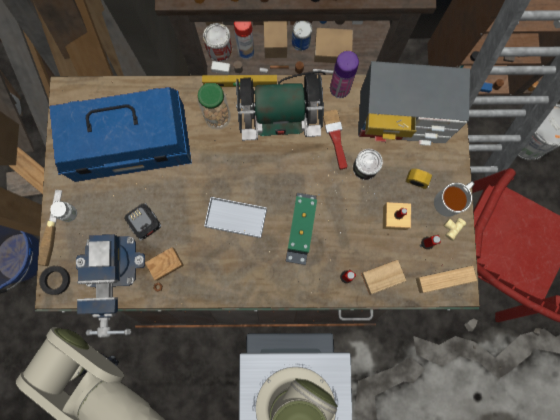

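View pics/wrist0.png

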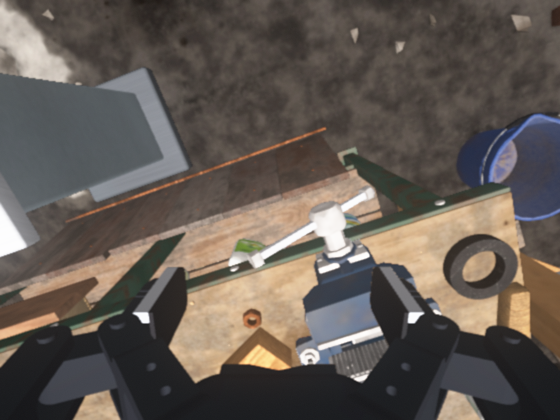

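```bash
cat >> h.py <<'E'
def Rt(st):
    q=st['ee_rot']; return R.from_quat([q[1],q[2],q[3],q[0]]).as_matrix()
def yaw(st=None):
    st=st or ctrl.sense(); x=Rt(st)[:,0]; return np.degrees(np.arctan2(x[1],x[0]))
def plan(target,yawdeg,st=None):
    """total tool-frame offset (current tool axes, before turning), and turn about tool y"""
    st=st or ctrl.sense(); M=Rt(st); d=M.T@(np.array(target,float)-st['eef_pos'])
    # turn about tool y (world down): positive turn reduces world yaw
    dy=(yawdeg-yaw(st)+180)%360-180
    print('pos',np.round(st['eef_pos'],1),'yaw',round(yaw(st),2),'t',round(st['time_s'],2),'grip',round(st['grip_width'],3),'F',np.round(st['force'],1))
    print('offset m',np.round(d/1000,4),'turn',round(-dy,2))
    a=np.radians(-dy); Q=R.from_rotvec([0,a,0]).as_matrix()
    print('  offset if turned first',np.round(Q.T@d/1000,4))
E
python3 - <<'E'
from h import *
st=ctrl.sense(); print(Rt(st).round(4),yaw(st),np.array(ctrl.camera_params('wrist')['tool_from_camera']).round(3))
z=np.load('pics/top0.npz'); im=z['im']
c=cv2.resize(im[180:290,190:460],None,fx=2.9,fy=2.9,interpolation=cv2.INTER_CUBIC); save('topz',c)
P=cloud('top',z['d'],z['T'])
# stand top
g=(abs(P[...,2]-100)<6)&(abs(P[...,0]-512)<110)&(abs(P[...,1]+20)<70)
r=cv2.minAreaRect(P[g][:,:2].astype(np.float32)); print('stand',g.sum(),r)
g=(P[...,2]>20)&(P[...,2]<34)&(abs(P[...,0]-546)<90)&(abs(P[...,1]-171)<130)
print('tray rim',g.sum(),cv2.minAreaRect(P[g][:,:2].astype(np.float32)))
g=(abs(P[...,2]-56)<5)&(abs(P[...,0]-541)<60)&(abs(P[...,1]+306)<60)
print('block',g.sum(),cv2.minAreaRect(P[g][:,:2].astype(np.float32)),P[g].mean(0))
E
```

```text
[[ 0.3295 -0.     -0.9441]
 [ 0.9441 -0.      0.3295]
 [-0.     -1.      0.    ]] 70.75996584753221 [[ 1.0000e+00  1.0000e-03 -1.0000e-03  2.4400e-01]
 [ 1.0000e-03 -2.9500e-01  9.5500e-01 -1.4215e+02]
 [ 0.0000e+00 -9.5500e-01 -2.9500e-01  7.3462e+01]
 [ 0.0000e+00  0.0000e+00  0.0000e+00  1.0000e+00]]
stand 1021 ((512.8336181640625, -22.61627960205078), (59.93732452392578, 150.12738037109375), 80.07154083251953)
tray rim 219 ((546.0557861328125, 171.76547241210938), (171.17616271972656, 90.87713623046875), 78.50112915039062)
block 441 ((543.5706787109375, -302.66192626953125), (71.1929931640625, 71.53868865966797), 86.6756591796875) [ 541.85657854 -300.90465872   56.26813915]
```

View pics/topz.png

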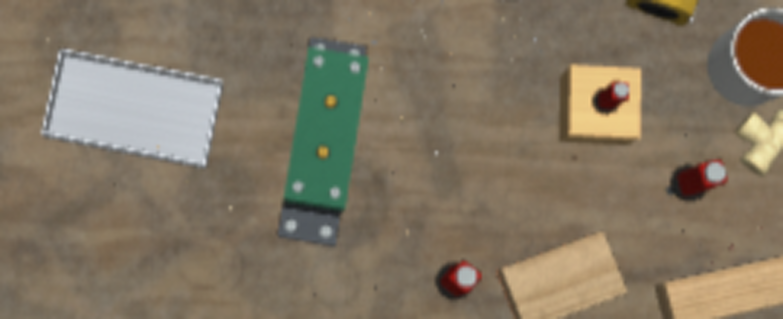

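```bash
python3 -c "
from h import *
plan([562.7,253.6,180],78.5)"
```

```text
pos [173.  495.7 231.3] yaw 70.76 t 1.15 grip 1.001 F [ 0.4 -0.2 -0.1]
offset m [-0.1001  0.0513 -0.4477] turn -7.74
  offset if turned first [-0.1595  0.0513 -0.4301]
```

Emit:
drive_tool --gripper '[0.4, 0.4, 0.4, 0.4, 0.4, 0.4, 0.4, 0.4, 0.4, 0.4, 0.4, 0.4, 0.4, 0.4, 0.4]' --pt "0 0 0" --pt "0 0 0" --pt "-0.0133 0.0043 -0.0358" --pt "-0.0133 0.0043 -0.0358" --pt "-0.0133 0.0043 -0.0358" --pt "-0.0133 0.0043 -0.0358" --pt "-0.0133 0.0043 -0.0358" --pt "-0.0133 0.0043 -0.0358" --pt "-0.0133 0.0043 -0.0358" --pt "-0.0133 0.0043 -0.0358" --pt "-0.0133 0.0043 -0.0358" --pt "-0.0133 0.0043 -0.0358" --pt "-0.0133 0.0043 -0.0358" --pt "-0.0133 0.0043 -0.0358" --pt "0 0 0" --turn '[-3.87, -3.87, 0, 0, 0, 0, 0, 0, 0, 0, 0, 0, 0, 0, 0]'

```text
time_s: 2.4
eef_pos: [566.3, 249.3, 178.0]
ee_rot: [-0.548, 0.549, 0.446, -0.446]
force: [-0.5, -0.3, -0.5]
grip_width: 0.605
```

Run:
```python
from h import *
plan([562.7,253.6,180],78.5)
T=T_wc('wrist'); im,d=ctrl.capture('wrist'); save('w1',im)
P=cloud('wrist',d,T)
g=(d>0)&(P[...,2]>24)&(P[...,2]<33)&(abs(P[...,0]-546)<75)&(abs(P[...,1]-171)<110)
print(g.sum(),cv2.minAreaRect(P[g][:,:2].astype(np.float32)), P[g].min(0),P[g].max(0))
m=(im*1); m[g]=[255,0,0]; save('w1m',m)
```

```text
pos [566.3 249.3 178. ] yaw 78.2 t 2.4 grip 0.605 F [-0.5 -0.3 -0.5]
offset m [ 0.0035 -0.002   0.0044] turn -0.3
  offset if turned first [ 0.0035 -0.002   0.0044]
1981 ((547.0101928710938, 170.7542724609375), (169.74609375, 90.775634765625), 78.45779418945312) [486.51498563  79.86972766  24.01106186] [607.23290588 262.87613179  30.01789613]
```

View pics/w1m.png

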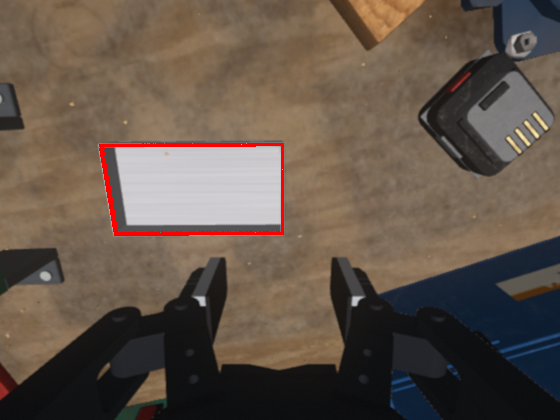

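Emit:
drive_tool --gripper '[0.4, 0.4, 0.4, 0.4, 0.4, 0.4, 0.4, 0.4]' --pt "0.0027 0.028 0.0032" --pt "0 0.028 0" --pt "0 0.028 0" --pt "0 0.028 0" --pt "0 0.028 0" --pt "0 0.028 0" --pt "0 0 0" --pt "0 0 0" --turn '[-0.3, 0, 0, 0, 0, 0, 0, 0]'

```text
time_s: 3.12
eef_pos: [558.7, 257.4, 11.6]
ee_rot: [0.547, -0.546, -0.448, 0.45]
force: [0.1, -0.4, -0.2]
grip_width: 0.601
```

Run:
```python
from h import *
plan([563.7,252.6,10],78.5)
im,d=ctrl.capture('wrist'); save('w2',im)
```

```text
pos [558.7 257.4  11.6] yaw 78.84 t 3.12 grip 0.601 F [ 0.1 -0.4 -0.2]
offset m [-0.0038  0.0016 -0.0059] turn 0.34
  offset if turned first [-0.0037  0.0016 -0.0059]
```

View pics/w2.png

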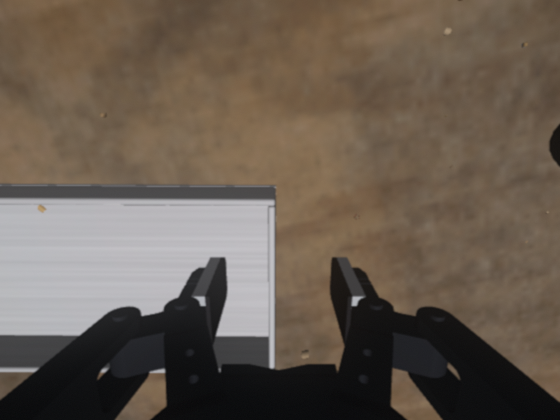

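Emit:
drive_tool --gripper '[0.4, 0.4, 0.4, 1, 1, 1, 1, 1, 1, 1, 1, 1]' --pt "-0.0038 0.0016 -0.0059" --pt "0 0 0" --pt "0 0 0" --pt "0 0 0" --pt "0 0 0" --pt "0 0 0" --pt "0 0 0" --pt "0 0 0" --pt "0 0 0" --pt "0 0 0" --pt "0 0 0" --pt "0 0 0" --turn '[0.34, 0, 0, 0, 0, 0, 0, 0, 0, 0, 0, 0]' --force 40

```text
time_s: 4.17
eef_pos: [564.7, 252.1, 10.4]
ee_rot: [-0.548, 0.548, 0.447, -0.447]
force: [-1.6, 0.3, 4.7]
grip_width: 0.023
```

Run:
```python
from h import *
plan([563.7,252.6,10],78.5)
T=T_wc('wrist')
im,d=ctrl.capture('wrist'); save('w3',im)
P=cloud('wrist',d,T); 
for px in [(210,275),(185,273),(185,150)]: print(px,P[px].round(1))
```

```text
pos [564.7 252.1  10.4] yaw 78.46 t 4.17 grip 0.023 F [-1.6  0.3  4.7]
offset m [0.0003 0.0004 0.0011] turn -0.04
  offset if turned first [0.0003 0.0004 0.0011]
(210, 275) [529.9 257.7  27.1]
(185, 273) [519.2 259.1  27.6]
(185, 150) [509.4 210.   26.8]
```

View pics/w3.png

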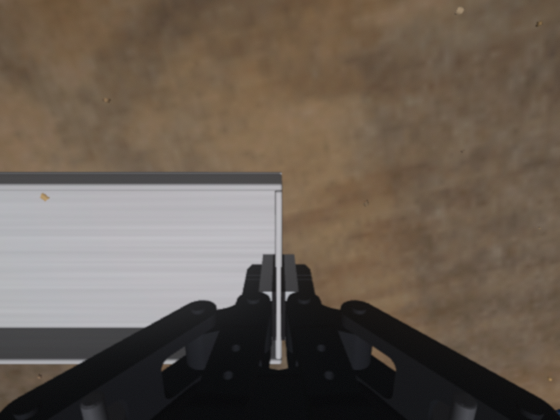

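Run:
```python
from h import *
plan([532.5,89.1,10.4],80)
```

```text
pos [564.7 252.1  10.4] yaw 78.46 t 4.22 grip 0.022 F [-0.5  0.1  5.2]
offset m [-1.662e-01 -1.000e-04 -1.000e-03] turn -1.54
  offset if turned first [-1.661e-01 -1.000e-04  3.400e-03]
```

Emit:
drive_tool --gripper '[1, 1, 1, 1, 1, 1, 1, 1, 1, 1, 1, 1, 1, 1, 1, 1]' --pt "0 0 0" --pt "-0.014 0 0.0003" --pt "-0.014 0 0.0003" --pt "-0.014 0 0.0003" --pt "-0.014 0 0.0003" --pt "-0.014 0 0.0003" --pt "-0.014 0 0.0003" --pt "-0.014 0 0.0003" --pt "-0.014 0 0.0003" --pt "-0.014 0 0.0003" --pt "-0.014 0 0.0003" --pt "-0.014 0 0.0003" --pt "-0.012 0 0.0003" --pt "0 0 0" --pt "0 0 0" --pt "0 0 0" --turn '[-1.54, 0, 0, 0, 0, 0, 0, 0, 0, 0, 0, 0, 0, 0, 0, 0]'

```text
time_s: 5.55
eef_pos: [532.0, 87.1, 10.3]
ee_rot: [-0.541, 0.542, 0.454, -0.455]
force: [-1.6, -5.5, 6.7]
grip_width: 0.022
```

Run:
```python
from h import *
plan([532.5,89.1,10.4],80)
T=T_wc('wrist')
im,d=ctrl.capture('wrist'); save('w4',im)
im,d=ctrl.capture('top'); save('t4',cv2.resize(im[150:300,150:350],None,fx=4,fy=4,interpolation=cv2.INTER_CUBIC))
```

```text
pos [532.   87.1  10.3] yaw 79.98 t 5.55 grip 0.022 F [-1.6 -5.5  6.7]
offset m [ 0.0021 -0.0001 -0.0001] turn -0.02
  offset if turned first [ 0.0021 -0.0001 -0.0001]
```

View pics/w4.png

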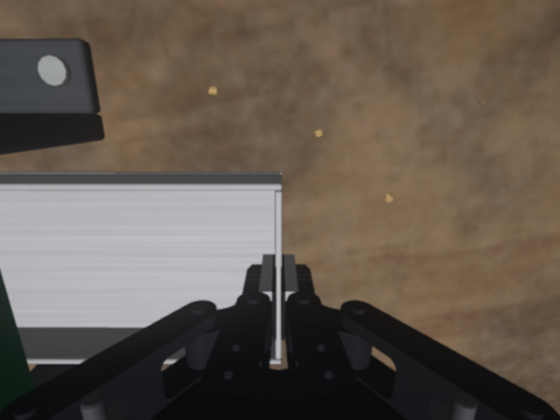

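View pics/t4.png

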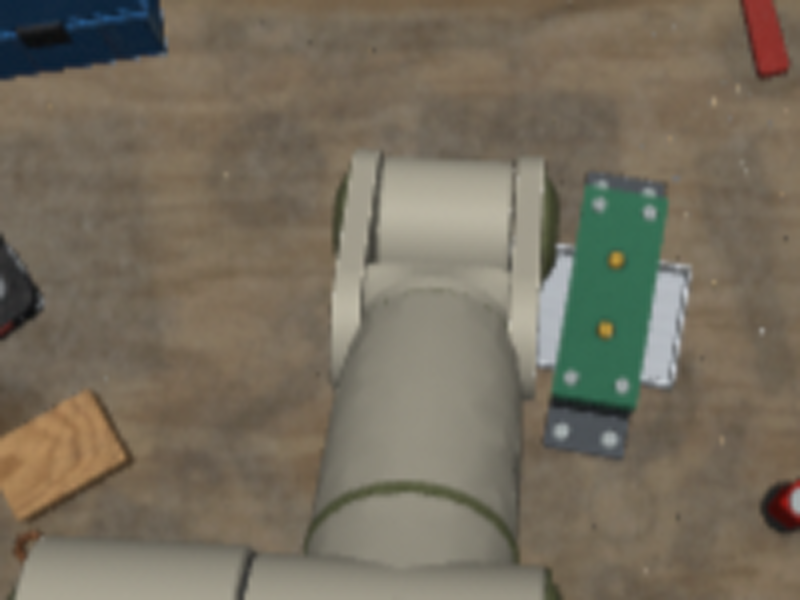

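Emit:
drive_tool --gripper '[0.6, 0.6, 0.6, 0.6, 0.5, 0.5, 0.5, 0.5, 0.5, 0.5]' --pt "0 0 0" --pt "0 0 0" --pt "0 0 0" --pt "0 0 0" --pt "0 -0.02 0" --pt "0 -0.04 0" --pt "0 -0.04 0" --pt "0 -0.04 0" --pt "0 -0.04 0" --pt "0 -0.04 0" --turn '[0, 0, 0, 0, 0, 0, 0, 0, 0, 0]'

```text
time_s: 6.48
eef_pos: [531.6, 89.2, 232.0]
ee_rot: [0.542, -0.542, -0.454, 0.455]
force: [-0.1, -0.2, 0.7]
grip_width: 0.498
```

Emit:
drive_tool --gripper '[0.4, 0.4, 0.4, 0.4, 0.4, 0.4, 0.4, 0.4, 0.4, 0.4, 0.4, 0.4, 0.4, 0.4]' --pt "-0.0347 0 -0.0071" --pt "-0.0347 0 -0.0071" --pt "-0.0347 0 -0.0071" --pt "-0.0347 0 -0.0071" --pt "-0.0347 0 -0.0071" --pt "-0.0347 0 -0.0071" --pt "-0.0347 0 -0.0071" --pt "-0.0347 0 -0.0071" --pt "-0.0347 0 -0.0071" --pt "-0.0347 0 -0.0071" --pt "-0.0347 0 -0.0071" --pt "0 0 0" --pt "0 0 0" --pt "0 0 0" --turn '[0, 0, 0, 0, 0, 0, 0, 0, 0, 0, 0, 0, 0, 0]'

```text
time_s: 7.65
eef_pos: [542.8, -299.7, 229.7]
ee_rot: [0.542, -0.541, -0.455, 0.455]
force: [-0.3, 0.3, -0.5]
grip_width: 0.598
```

Run:
```python
from h import *
plan([543,-303,230],80)
T=T_wc('wrist')
im,d=ctrl.capture('wrist'); save('w5',im); np.savez('pics/w5.npz',im=im,d=d,T=T)
for q in ['punch_grip','punch_tip','holder_hole']:
    print(q,[(round(r['score'],2),tow(T,r['centre']).round(1).tolist()) for r in ctrl.pinpoint('wrist',q)[:4]])
im,d=ctrl.capture('top'); save('t5',cv2.resize(im[150:300,150:350],None,fx=4,fy=4,interpolation=cv2.INTER_CUBIC))
```

```text
pos [ 542.8 -299.7  229.7] yaw 80.01 t 7.65 grip 0.598 F [-0.3  0.3 -0.5]
offset m [-0.0032 -0.0003 -0.0008] turn 0.01
  offset if turned first [-0.0032 -0.0003 -0.0008]
punch_grip [(0.8, [463.1, -380.6, 117.2]), (0.68, [547.1, -301.8, 94.3])]
punch_tip [(0.85, [459.9, -379.3, 2.7]), (0.35, [549.2, -298.5, 95.1])]
holder_hole [(0.85, [544.6, -305.5, 53.4])]
```

View pics/w5.png

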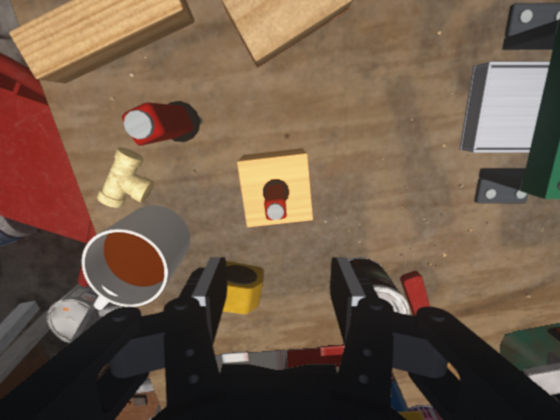

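View pics/t5.png

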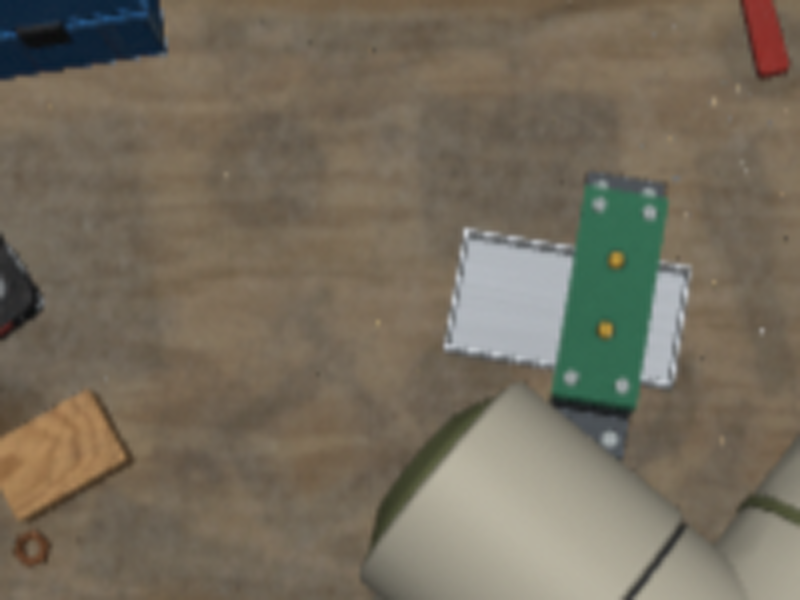

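Run:
```python
from h import *
z=np.load('pics/w5.npz'); im,d,T=z['im'],z['d'],z['T']; P=cloud('wrist',d,T)
near=(abs(P[...,0]-545)<50)&(abs(P[...,1]+303)<50)&(d>0)
for lo,hi in [(115,121),(120,125.5),(125.5,135),(60,64)]:
    g=near&(P[...,2]>lo)&(P[...,2]<hi)
    if g.sum()>3: print(lo,hi,g.sum(),P[g].mean(0).round(1),P[g].min(0).round(1),P[g].max(0).round(1),cv2.minAreaRect(P[g][:,:2].astype(np.float32)))
g=near&(abs(P[...,2]-56)<2.5); print('block',cv2.minAreaRect(P[g][:,:2].astype(np.float32)),P[g][:,2].mean())
save('w5z',cv2.resize(im[140:240,220:330],None,fx=6,fy=6,interpolation=cv2.INTER_CUBIC))
```

```text
115 121 82 [ 539.3 -301.4  119.2] [ 535.3 -311.8  115.2] [ 553.6 -293.6  121. ] ((544.46337890625, -302.7752685546875), (17.874351501464844, 18.10076904296875), 87.41365051269531)
120 125.5 192 [ 542.  -302.3  122. ] [ 535.3 -311.6  120.1] [ 553.6 -293.8  125.4] ((544.5414428710938, -302.8608703613281), (17.50118064880371, 17.867618560791016), 86.46162414550781)
125.5 135 218 [ 544.3 -302.7  127.5] [ 537.7 -309.6  125.7] [ 551.5 -296.3  129. ] ((544.47119140625, -302.82781982421875), (13.31552791595459, 13.016229629516602), 74.2676010131836)
60 64 138 [ 539.8 -300.4   60.8] [ 531.1 -316.1   60.1] [ 554.2 -289.6   63.7] ((541.3167724609375, -301.80462646484375), (26.377580642700195, 19.866111755371094), 72.21585083007812)
block ((544.9395751953125, -302.8579406738281), (70.08145904541016, 70.43736267089844), 86.651123046875) 55.664459691530126
```

View pics/w5z.png

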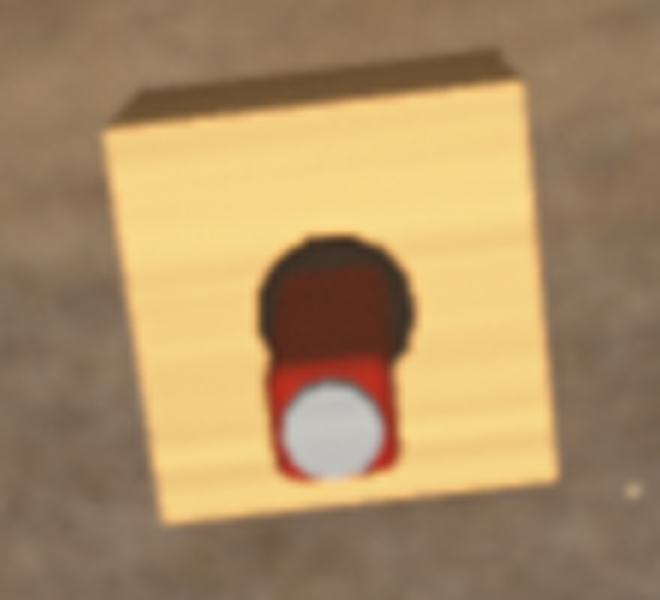

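Emit:
drive_tool --gripper '[0.4, 0.4, 0.4, 0.4, 0.4, 0.4, 0.4, 0.4, 0.4, 0.4, 0.4]' --pt "0 0 0" --pt "-0.003 0 -0.0019" --pt "0 0.026 0" --pt "0 0.026 0" --pt "0 0.026 0" --pt "0 0.026 0" --pt "0 0.026 0" --pt "0 0.0257 0" --pt "0 0 0" --pt "0 0 0" --pt "0 0 0" --turn '[-6.6, 0, 0, 0, 0, 0, 0, 0, 0, 0, 0]'

```text
time_s: 8.82
eef_pos: [545.4, -303.9, 76.2]
ee_rot: [-0.514, 0.516, 0.485, -0.485]
force: [-0.4, 0.1, 0.5]
grip_width: 0.599
```

Run:
```python
from h import *
plan([544.5,-302.8,74],86.6)
im,d=ctrl.capture('wrist'); save('w6',im)
```

```text
pos [ 545.4 -303.9   76.2] yaw 86.55 t 8.82 grip 0.599 F [-0.4  0.1  0.5]
offset m [0.001  0.0022 0.001 ] turn -0.05
  offset if turned first [0.001  0.0022 0.001 ]
```

View pics/w6.png

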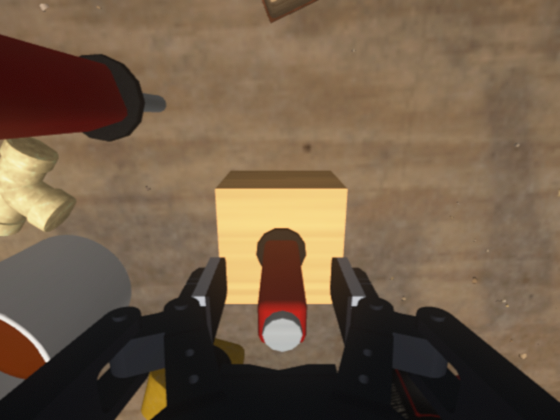

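Emit:
drive_tool --gripper '[0.4, 1, 1, 1, 1, 1, 1, 1]' --pt "0.001 0.001 0.001" --pt "0 0 0" --pt "0 0 0" --pt "0 0 0" --pt "0 0 0" --pt "0 0 0" --pt "0 0 0" --pt "0 0 0" --turn '[0, 0, 0, 0, 0, 0, 0, 0]' --force 100

```text
time_s: 9.53
eef_pos: [544.0, -302.6, 74.1]
ee_rot: [-0.514, 0.515, 0.485, -0.485]
force: [-0.3, 1.1, 5.6]
grip_width: 0.198
```

Run:
```python
from h import *
plan([544.5,-302.8,74],86.6)
z=np.load('pics/top0.npz')
im,d=ctrl.capture('top'); P=cloud('top',d,T_wc('top'))
g=(abs(P[...,2]-100)<6)&(abs(P[...,0]-512)<110)&(abs(P[...,1]+20)<70); print(cv2.minAreaRect(P[g][:,:2].astype(np.float32)))
g=(P[...,2]>20)&(P[...,2]<34)&(abs(P[...,0]-518)<70)&(abs(P[...,1]-7)<105)
print(cv2.minAreaRect(P[g][:,:2].astype(np.float32)))
```

```text
pos [ 544.  -302.6   74.1] yaw 86.6 t 9.53 grip 0.198 F [-0.3  1.1  5.6]
offset m [-0.0002  0.0001 -0.0006] turn -0.0
  offset if turned first [-0.0002  0.0001 -0.0006]
((535.585693359375, -26.534080505371094), (59.77658462524414, 104.86557006835938), 80.01685333251953)
((515.7037353515625, 5.2437591552734375), (169.96726989746094, 91.14578247070312), 80.17899322509766)
```

Emit:
drive_tool --gripper '[1, 1, 1, 1, 1, 1, 1, 1, 1]' --pt "0 -0.01 0" --pt "0 -0.02 0" --pt "0 -0.025 0" --pt "0 -0.025 0" --pt "0 -0.025 0" --pt "0 -0.025 0" --pt "0 -0.025 0" --pt "0 -0.021 0" --pt "0 0 0" --turn '[0, 0, 0, 0, 0, 0, 0, 0, 0]'

```text
time_s: 10.33
eef_pos: [544.5, -303.0, 254.3]
ee_rot: [-0.512, 0.517, 0.485, -0.485]
force: [-0.9, -0.9, 0.3]
grip_width: 0.197
```

Run:
```python
from h import *
plan([475,-22,250],86.6)
im,d=ctrl.capture('wrist'); save('w7',im)
im,d=ctrl.capture('scene'); save('s7',im)
```

```text
pos [ 544.5 -303.   254.3] yaw 86.6 t 10.33 grip 0.197 F [-0.9 -0.9  0.3]
offset m [0.2764 0.0026 0.0861] turn 0.0
  offset if turned first [0.2764 0.0026 0.0861]
```

View pics/w7.png

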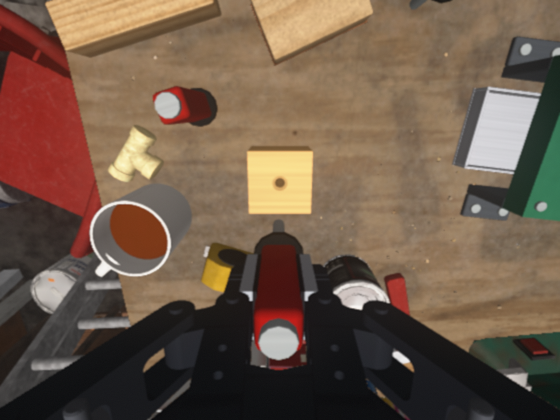

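View pics/s7.png

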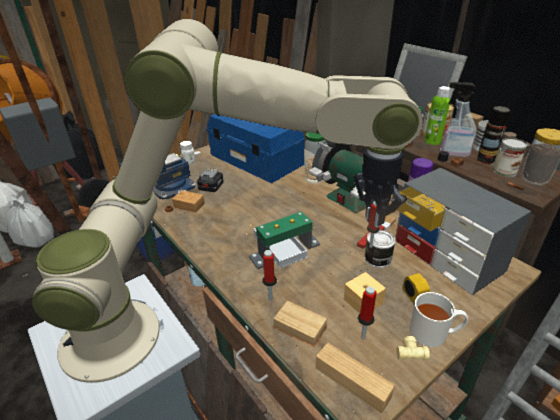

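Emit:
drive_tool --gripper '[1, 1, 1, 1, 1, 1, 1, 1, 1, 1, 1, 1, 1, 1]' --pt "0.0276 0 0.0086" --pt "0.0276 0 0.0086" --pt "0.0276 0 0.0086" --pt "0.0276 0 0.0086" --pt "0.0276 0 0.0086" --pt "0.0276 0 0.0086" --pt "0.0276 0 0.0086" --pt "0.0276 0 0.0086" --pt "0.0276 0 0.0086" --pt "0.0276 0 0.0086" --pt "0 0 0" --pt "0 0 0" --pt "0 0 0" --pt "0 0 0" --turn '[0, 0, 0, 0, 0, 0, 0, 0, 0, 0, 0, 0, 0, 0]'

```text
time_s: 11.6
eef_pos: [474.2, -22.4, 248.7]
ee_rot: [0.515, -0.514, -0.484, 0.485]
force: [-0.4, -0.5, -3.1]
grip_width: 0.2
```

```bash
cat >> h.py <<'E'
def ray(T,u,v,z,name='wrist'):
    p,f=cam(name); r=T[:3,:3]@np.array([(u-p['cx'])/f,(v-p['cy'])/f,1]); o=T[:3,3]
    return o+r*(z-o[2])/r[2]
E
python3 - <<'E'
from h import *
plan([475,-22,250],86.6)
T=T_wc('wrist')
im,d=ctrl.capture('wrist'); save('w8',im); np.savez('pics/w8.npz',im=im,d=d,T=T)
for q in ['bore_1','pin_1_center','stand','punch_tip']:
    print(q,[(round(r['score'],2),tow(T,r['centre']).round(1).tolist()) for r in ctrl.pinpoint('wrist',q)[:4]])
im7=cv2.imread('pics/w7.png')[:,:,::-1]
save('w7z',cv2.resize(im7[130:240,220:340],None,fx=5,fy=5,interpolation=cv2.INTER_CUBIC))
T7=np.array(T);
E
```

```text
pos [474.2 -22.4 248.7] yaw 86.54 t 11.6 grip 0.2 F [-0.4 -0.5 -3.1]
offset m [ 0.0005 -0.0013 -0.0008] turn -0.06
  offset if turned first [ 0.0005 -0.0013 -0.0008]
bore_1 [(0.72, [489.6, -19.5, 102.6])]
pin_1_center [(0.65, [487.3, -18.8, 90.7])]
stand [(0.8, [507.6, -29.2, 0.7])]
punch_tip [(0.75, [473.5, -22.6, 177.9]), (0.62, [373.1, -145.4, -0.4])]
```

View pics/w8.png

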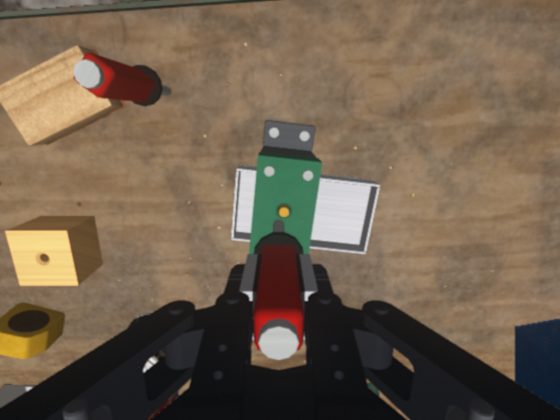

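View pics/w7z.png

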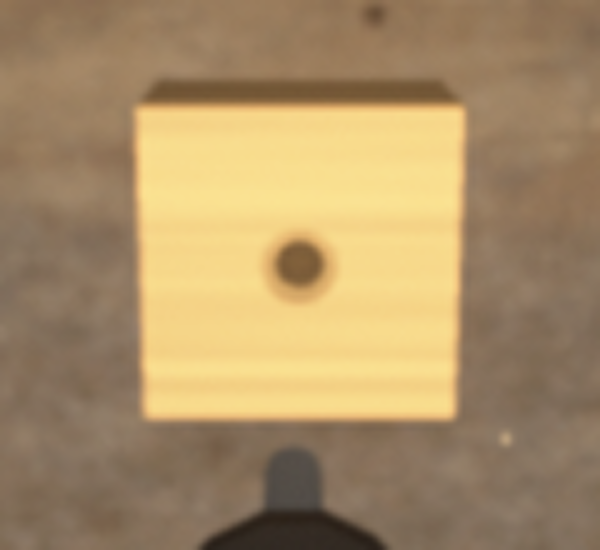

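Run:
```python
from h import *
z=np.load('pics/w8.npz'); im,d,T=z['im'],z['d'],z['T']
T7=T.copy(); T7[:3,3]+=np.array([544.5,-303.0,254.3])-[474.2,-22.4,248.7]
print('hole cam',ray(T7,279.6,182.5,56).round(1))
# tip bottom centre at (279?, v)
hsv=cv2.cvtColor(im,cv2.COLOR_RGB2HSV)
g=(hsv[...,0]>10)&(hsv[...,0]<30)&(hsv[...,1]>150)&(hsv[...,2]>120); g[:190]=0;g[230:]=0;g[:,:260]=0;g[:,310:]=0
v,u=np.nonzero(g); print(g.sum(),u.mean(),v.mean(),u.min(),u.max(),v.min(),v.max()); print('pin1',ray(T,(u.min()+u.max())/2,(v.min()+v.max())/2,106).round(1), ray(T,u.mean(),v.mean(),106).round(1))
P=cloud('wrist',d,T); print('depth pin',P[g].mean(0).round(1),np.median(P[g],0).round(1))
save('w8z',cv2.resize(im[140:260,220:340],None,fx=5,fy=5,interpolation=cv2.INTER_CUBIC))
gg=(abs(P[...,2]-100)<3)&(d>0)&(abs(P[...,1]+20)<60)&(P[...,0]<560)&(P[...,0]>400)
print(cv2.minAreaRect(P[gg][:,:2].astype(np.float32)))
```

```text
hole cam [ 542.7 -302.1   56. ]
82 283.5 211.2439024390244 279 288 207 216
pin1 [488.8 -18.9 106. ] [488.6 -18.9 106. ]
depth pin [488.8 -18.9 105.2] [488.6 -18.9 105.5]
((488.6776428222656, -18.245433807373047), (60.1141357421875, 98.70509338378906), 80.30781555175781)
```

View pics/w8z.png

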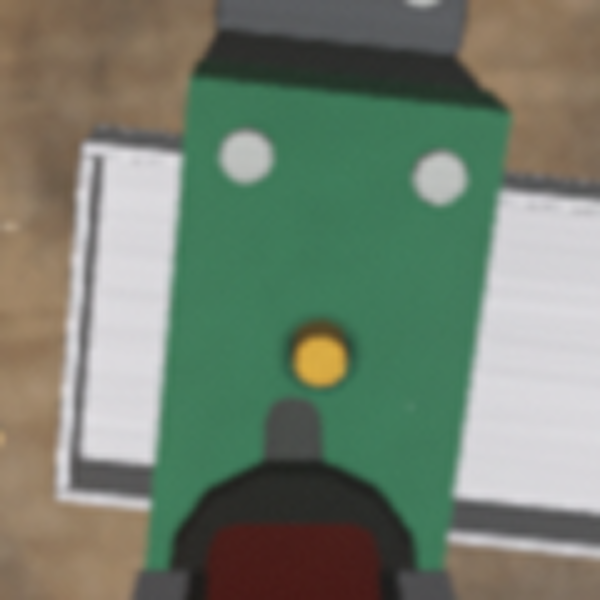

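Run:
```python
from h import *
z=np.load('pics/w8.npz'); T=z['T']
print('tip -x edge',ray(T,278.2,219.2,180.7).round(1))
plan([489.5,-19.2,188],86.6)
```

```text
tip -x edge [471.2 -22.8 180.7]
pos [474.2 -22.2 249.2] yaw 86.55 t 11.85 grip 0.198 F [ 0.3 -0.5 -1.2]
offset m [ 0.0039  0.0612 -0.0151] turn -0.05
  offset if turned first [ 0.0039  0.0612 -0.0151]
```

Emit:
drive_tool --gripper '[1, 1, 1, 1, 1, 1, 1]' --pt "0.0042 0 -0.0141" --pt "0 0.02 0" --pt "0 0.02 0" --pt "0 0.02 0" --pt "0 0 0" --pt "0 0 0" --pt "0 0 0" --turn '[0, 0, 0, 0, 0, 0, 0]'

```text
time_s: 12.43
eef_pos: [489.1, -18.6, 190.6]
ee_rot: [-0.514, 0.515, 0.485, -0.485]
force: [0.8, 0.9, -0.5]
grip_width: 0.2
```

Run:
```python
from h import *
plan([488.5,-18.8,188],86.6)
T=T_wc('wrist')
im,d=ctrl.capture('wrist'); save('w9',im); np.savez('pics/w9.npz',im=im,d=d,T=T)
save('w9z',cv2.resize(im[160:280,220:340],None,fx=5,fy=5,interpolation=cv2.INTER_CUBIC))
T=T_wc('scene');im,d=ctrl.capture('scene'); np.savez('pics/s9.npz',im=im,d=d,T=T)
p,f=cam('scene'); c=np.linalg.inv(T)@[488,-19,110,1]; u=int(c[0]/c[2]*f+p['cx']);v=int(c[1]/c[2]*f+p['cy']); print(u,v)
save('s9z',cv2.resize(im[v-40:v+40,u-40:u+40],None,fx=7,fy=7,interpolation=cv2.INTER_CUBIC))
```

```text
pos [489.1 -18.6 190.6] yaw 86.59 t 12.43 grip 0.2 F [ 0.8  0.9 -0.5]
offset m [-0.0002  0.0026  0.0006] turn -0.01
  offset if turned first [-0.0002  0.0026  0.0006]
276 223
```

View pics/w9z.png

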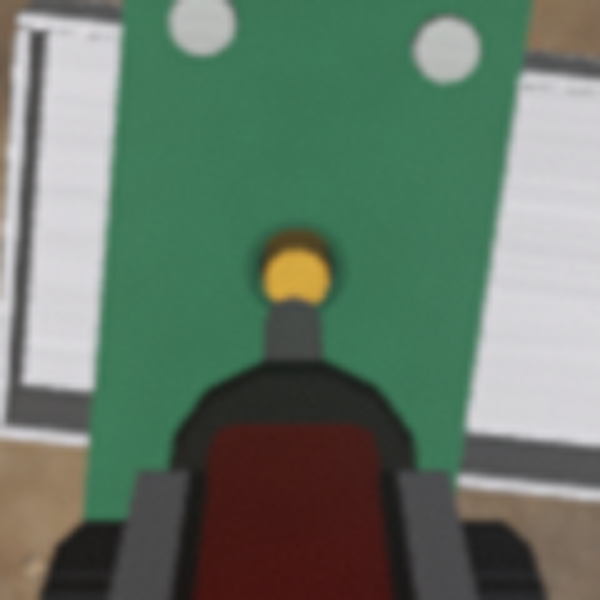

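View pics/s9z.png

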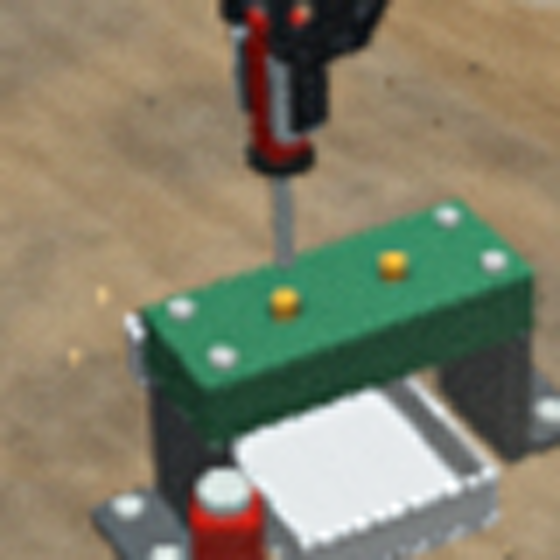

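Run:
```python
from h import *
z=np.load('pics/w9.npz'); im,T=z['im'],z['T']
f=lambda a,b:(220+(a+.5)/5-.5,160+(b+.5)/5-.5)
for zt in (121.6,122.6,123.6): print('tip edge',ray(T,*f(295,298),zt).round(1))
hsv=cv2.cvtColor(im,cv2.COLOR_RGB2HSV)
print('pin top -x edge',ray(T,*f(297,247),106).round(1),'L',ray(T,*f(263,276),106).round(1),'Rt',ray(T,*f(331,276),106).round(1))
z=np.load('pics/w8.npz')
```

```text
tip edge [486.7 -18.7 121.6]
tip edge [486.4 -18.7 122.6]
tip edge [486.1 -18.7 123.6]
pin top -x edge [483.9 -18.3 106. ] L [488.2 -23.7 106. ] Rt [488.8 -13.4 106. ]
```

Emit:
drive_tool --gripper '[1, 1, 1, 1, 1, 1]' --pt "0 0.005 0.0012" --pt "0 0.005 0" --pt "0 0.003 0" --pt "0 0 0" --pt "0 0 0" --pt "0 0 0" --turn '[0, 0, 0, 0, 0, 0]'

```text
time_s: 13.03
eef_pos: [487.4, -18.3, 176.5]
ee_rot: [-0.515, 0.515, 0.485, -0.485]
force: [-0.1, 0.2, -1.5]
grip_width: 0.199
```

Run:
```python
from h import *
plan([487.9,-18.6,174],86.6)
T=T_wc('wrist')
im,d=ctrl.capture('wrist'); np.savez('pics/w10.npz',im=im,d=d,T=T)
save('w10z',cv2.resize(im[160:280,220:340],None,fx=5,fy=5,interpolation=cv2.INTER_CUBIC))
im,d=ctrl.capture('scene');u,v=276,223
save('s10z',cv2.resize(im[v-40:v+40,u-40:u+40],None,fx=7,fy=7,interpolation=cv2.INTER_CUBIC))
```

```text
pos [487.4 -18.3 176.5] yaw 86.6 t 13.03 grip 0.199 F [-0.1  0.2 -1.5]
offset m [-0.0003  0.0025 -0.0005] turn 0.0
  offset if turned first [-0.0003  0.0025 -0.0005]
```

View pics/w10z.png

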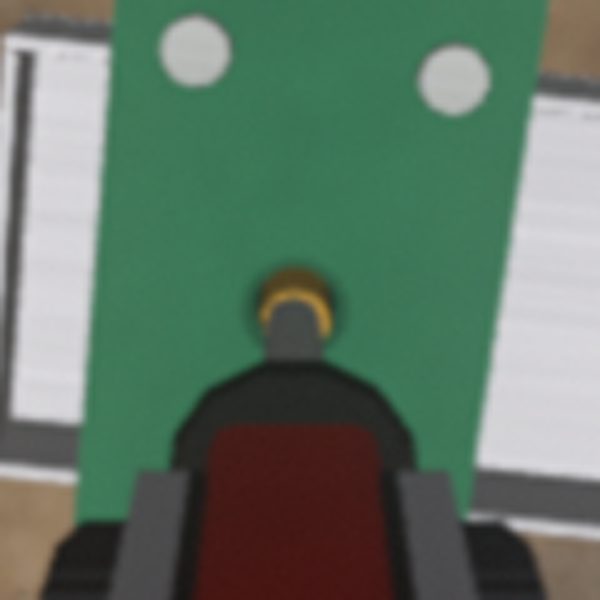

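View pics/s10z.png

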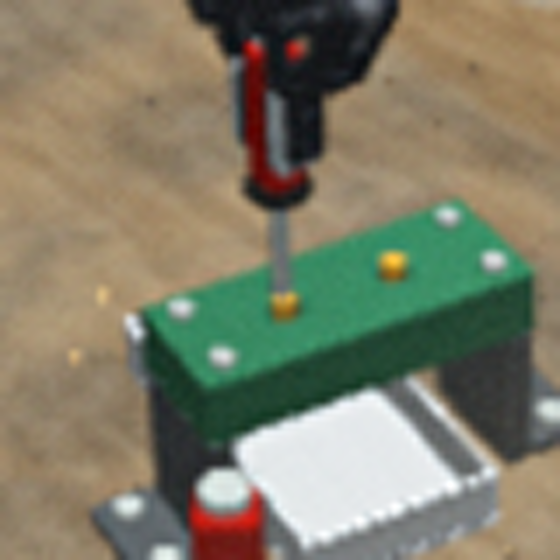

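Emit:
drive_tool --gripper '[1, 1, 1, 1]' --pt "0 0.001 0" --pt "0 0.001 0" --pt "0 0 0" --pt "0 0 0" --turn '[0, 0, 0, 0]'

```text
time_s: 13.47
eef_pos: [487.3, -18.3, 174.3]
ee_rot: [0.515, -0.515, -0.485, 0.485]
force: [-0.7, 0.2, -1.5]
grip_width: 0.2
```

Emit:
drive_tool --gripper '[1, 1, 1]' --pt "0 0.001 0" --pt "0 0 0" --pt "0 0 0" --turn '[0, 0, 0]'

```text
time_s: 13.72
eef_pos: [487.5, -18.3, 173.6]
ee_rot: [-0.514, 0.515, 0.485, -0.485]
force: [-0.3, -0.9, 1.3]
grip_width: 0.199
```

Emit:
drive_tool --gripper '[1, 1, 1]' --pt "0 0.0005 0" --pt "0 0 0" --pt "0 0 0" --turn '[0, 0, 0]'

```text
time_s: 13.97
eef_pos: [487.4, -18.3, 173.1]
ee_rot: [-0.514, 0.515, 0.485, -0.485]
force: [-0.1, -0.3, 3.5]
grip_width: 0.202
```

Emit:
drive_tool --gripper '[1, 1, 1]' --pt "0 0.0005 0" --pt "0 0 0" --pt "0 0 0" --turn '[0, 0, 0]'

```text
time_s: 14.22
eef_pos: [487.4, -18.3, 172.5]
ee_rot: [-0.515, 0.515, 0.485, -0.485]
force: [-0.6, 0.4, 4.2]
grip_width: 0.197
```

Emit:
drive_tool --gripper '[1, 1, 1]' --pt "0 0.0005 0" --pt "0 0 0" --pt "0 0 0" --turn '[0, 0, 0]'

```text
time_s: 14.47
eef_pos: [487.3, -18.3, 171.9]
ee_rot: [0.515, -0.515, -0.485, 0.485]
force: [-0.3, -0.7, 3.4]
grip_width: 0.198
```

Emit:
drive_tool --gripper '[1, 1, 1]' --pt "0 0.0005 0" --pt "0 0 0" --pt "0 0 0" --turn '[0, 0, 0]'

```text
time_s: 14.72
eef_pos: [487.3, -18.3, 171.3]
ee_rot: [0.515, -0.515, -0.485, 0.485]
force: [-0.3, -0.8, 3.1]
grip_width: 0.194
```

Emit:
drive_tool --gripper '[1, 1, 1, 1, 1]' --pt "0 0.0005 0" --pt "0 0.0005 0" --pt "0 0.0005 0" --pt "0 0.0005 0" --pt "0 0 0" --turn '[0, 0, 0, 0, 0]'

```text
time_s: 15.13
eef_pos: [487.2, -18.2, 169.2]
ee_rot: [0.515, -0.515, -0.485, 0.485]
force: [0.1, 0.6, 3.5]
grip_width: 0.201
```

Run:
```python
from h import *
plan([487.4,-18.3,148],86.6)
T=T_wc('wrist')
im,d=ctrl.capture('wrist'); np.savez('pics/w11.npz',im=im,d=d,T=T)
save('w11z',cv2.resize(im[160:280,220:340],None,fx=5,fy=5,interpolation=cv2.INTER_CUBIC))
im,d=ctrl.capture('scene');u,v=276,223
save('s11z',cv2.resize(im[v-40:v+40,u-40:u+40],None,fx=7,fy=7,interpolation=cv2.INTER_CUBIC))
```

```text
pos [487.2 -18.2 169.2] yaw 86.6 t 15.13 grip 0.201 F [0.1 0.6 3.5]
offset m [-0.      0.0212 -0.0002] turn 0.0
  offset if turned first [-0.      0.0212 -0.0002]
```

View pics/s11z.png

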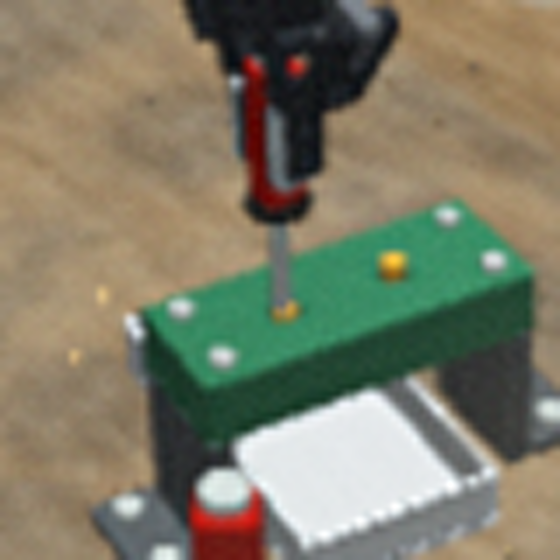

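View pics/w11z.png

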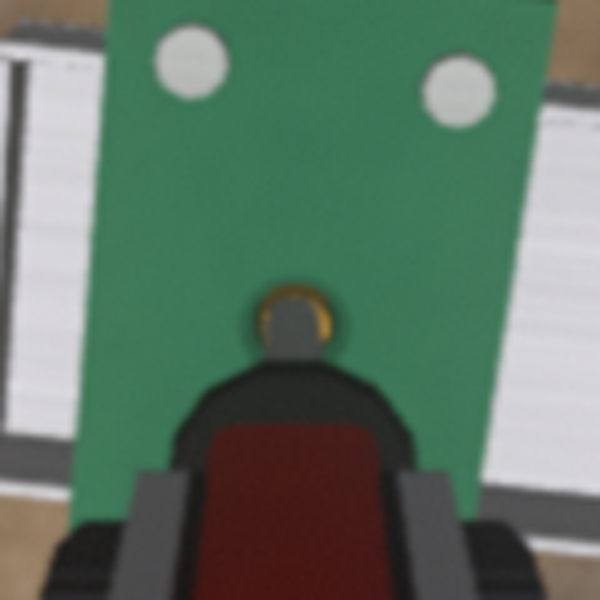

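Emit:
drive_tool --gripper '[1, 1, 1, 1, 1, 1, 1]' --pt "0.0003 0 -0.0006" --pt "0 0.0005 0" --pt "0 0.0005 0" --pt "0 0.0005 0" --pt "0 0.0005 0" --pt "0 0.0005 0" --pt "0 0 0" --turn '[0, 0, 0, 0, 0, 0, 0]'

```text
time_s: 15.82
eef_pos: [487.9, -18.0, 166.7]
ee_rot: [0.515, -0.515, -0.485, 0.485]
force: [-1.3, 0.9, 2.5]
grip_width: 0.197
```

Emit:
drive_tool --gripper '[1, 1, 1, 1, 1, 1, 1]' --pt "0 0.0007 0" --pt "0 0.0007 0" --pt "0 0.0007 0" --pt "0 0.0007 0" --pt "0 0.0007 0" --pt "0 0 0" --pt "0 0 0" --turn '[0, 0, 0, 0, 0, 0, 0]'

```text
time_s: 16.4
eef_pos: [487.8, -18.0, 163.2]
ee_rot: [0.515, -0.514, -0.485, 0.485]
force: [-0.3, -0.0, 1.5]
grip_width: 0.2
```

Run:
```python
from h import *
im,d=ctrl.capture('wrist')
a=cv2.resize(im[160:280,220:340],None,fx=4,fy=4,interpolation=cv2.INTER_CUBIC)
im,d=ctrl.capture('scene');u,v=276,223
b=cv2.resize(im[v-30:v+30,u-20:u+20],(320,480),interpolation=cv2.INTER_CUBIC)
save('s12z',np.hstack([a,b]))
```

```text
(no output)
```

View pics/s12z.png

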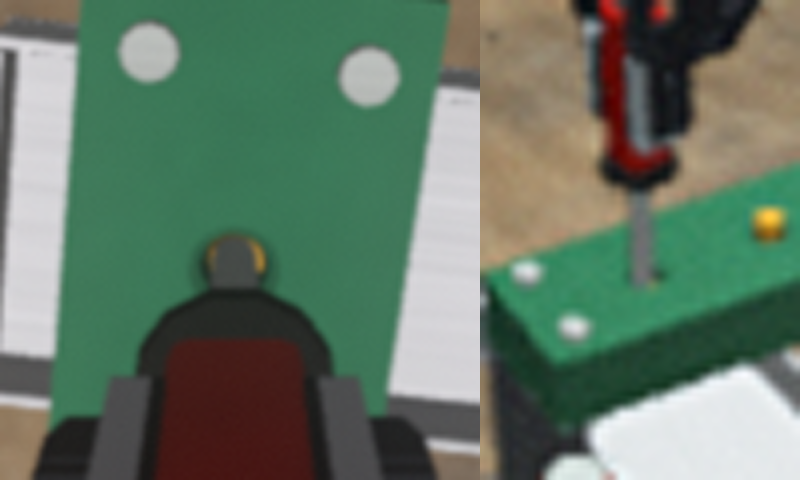

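Emit:
drive_tool --gripper '[1, 1, 1, 1, 1, 1, 1, 1]' --pt "0.0002 0 -0.0009" --pt "0 0.001 0" --pt "0 0.001 0" --pt "0 0.001 0" --pt "0 0.001 0" --pt "0 0.001 0" --pt "0 0 0" --pt "0 0 0" --turn '[0, 0, 0, 0, 0, 0, 0, 0]'

```text
time_s: 17.17
eef_pos: [488.8, -17.8, 158.0]
ee_rot: [0.515, -0.514, -0.485, 0.485]
force: [-1.1, -0.1, -0.4]
grip_width: 0.199
```

Emit:
drive_tool --gripper '[1, 1, 1, 1, 1, 1, 1]' --pt "0 0.001 0" --pt "0 0.001 0" --pt "0 0.001 0" --pt "0 0.001 0" --pt "0 0.001 0" --pt "0 0 0" --pt "0 0 0" --turn '[0, 0, 0, 0, 0, 0, 0]'

```text
time_s: 17.75
eef_pos: [488.8, -17.9, 153.0]
ee_rot: [0.515, -0.515, -0.485, 0.485]
force: [-0.2, -0.4, -2.0]
grip_width: 0.198
```

Emit:
drive_tool --gripper '[1, 1, 1, 1, 1, 1, 1]' --pt "0 0.001 0" --pt "0 0.001 0" --pt "0 0.001 0" --pt "0 0.001 0" --pt "0 0.001 0" --pt "0 0 0" --pt "0 0 0" --turn '[0, 0, 0, 0, 0, 0, 0]'

```text
time_s: 18.33
eef_pos: [488.8, -17.9, 148.4]
ee_rot: [0.515, -0.515, -0.485, 0.485]
force: [-0.5, 0.2, -1.6]
grip_width: 0.198
```

Emit:
drive_tool --gripper '[1, 1, 1, 1, 1, 1, 1, 1, 1, 1]' --pt "0 0.001 0" --pt "0 0.001 0" --pt "0 0.001 0" --pt "0 0.001 0" --pt "0 0.001 0" --pt "0 0.001 0" --pt "0 0.001 0" --pt "0 0.001 0" --pt "0 0 0" --pt "0 0 0" --turn '[0, 0, 0, 0, 0, 0, 0, 0, 0, 0]'

```text
time_s: 19.17
eef_pos: [488.9, -17.9, 140.4]
ee_rot: [0.515, -0.515, -0.485, 0.485]
force: [0.7, -0.1, -0.8]
grip_width: 0.201
```

Run:
```python
from h import *
im,d=ctrl.capture('scene');u,v=276,223
save('s13',cv2.resize(im[v-40:v+60,u-50:u+60],None,fx=6,fy=6,interpolation=cv2.INTER_CUBIC))
```

```text
(no output)
```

View pics/s13.png

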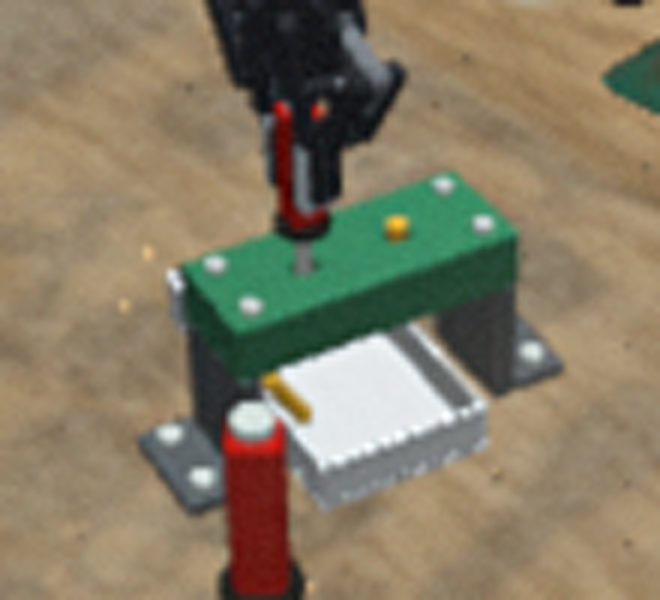

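Emit:
drive_tool --gripper '[1, 1, 1, 1, 1, 1, 1, 1, 1, 1, 1, 1, 1, 1, 1, 1, 1, 1, 1, 1]' --pt "0 -0.01 0" --pt "0 -0.02 0" --pt "0 -0.03 0" --pt "0 -0.03 0" --pt "0 -0.025 0" --pt "0 0 0" --pt "-0.0281 0 -0.0072" --pt "-0.0281 0 -0.0072" --pt "-0.0281 0 -0.0072" --pt "-0.0281 0 -0.0072" --pt "-0.0281 0 -0.0072" --pt "-0.0281 0 -0.0072" --pt "-0.0281 0 -0.0072" --pt "-0.0281 0 -0.0072" --pt "-0.0281 0 -0.0072" --pt "-0.0281 0 -0.0072" --pt "0 0 0" --pt "0 0 0" --pt "0 0 0" --pt "0 0 0" --turn '[0, 0, 0, 0, 0, 0, 0, 0, 0, 0, 0, 0, 0, 0, 0, 0, 0, 0, 0, 0]'

```text
time_s: 20.88
eef_pos: [544.1, -301.6, 255.6]
ee_rot: [0.514, -0.514, -0.485, 0.485]
force: [0.8, -0.1, -0.7]
grip_width: 0.196
```

Run:
```python
from h import *
plan([544.2,-302.7,145],86.6)
```

```text
pos [ 544.1 -301.6  255.6] yaw 86.66 t 20.88 grip 0.196 F [ 0.8 -0.1 -0.7]
offset m [-0.0011  0.1106 -0.0002] turn 0.06
  offset if turned first [-0.0011  0.1106 -0.0002]
```

Emit:
drive_tool --gripper '[1, 1, 1, 1, 1, 1, 1, 1]' --pt "-0.0011 0.0231 0" --pt "0 0.0231 0" --pt "0 0.0231 0" --pt "0 0.0231 0" --pt "0 0.0231 0" --pt "0 0 0" --pt "0 0 0" --pt "0 0 0" --turn '[0, 0, 0, 0, 0, 0, 0, 0]'

```text
time_s: 21.55
eef_pos: [544.7, -303.7, 141.9]
ee_rot: [-0.514, 0.515, 0.485, -0.485]
force: [-0.0, 0.6, -1.0]
grip_width: 0.197
```

Run:
```python
from h import *
plan([544.2,-302.7,74],86.6)
T=T_wc('wrist')
im,d=ctrl.capture('wrist'); np.savez('pics/w14.npz',im=im,d=d,T=T)
save('w14',cv2.resize(im[160:280,220:340],None,fx=5,fy=5,interpolation=cv2.INTER_CUBIC))
```

```text
pos [ 544.7 -303.7  141.9] yaw 86.64 t 21.55 grip 0.197 F [-0.   0.6 -1. ]
offset m [0.0011 0.0679 0.0007] turn 0.04
  offset if turned first [0.0011 0.0679 0.0007]
```

View pics/w14.png

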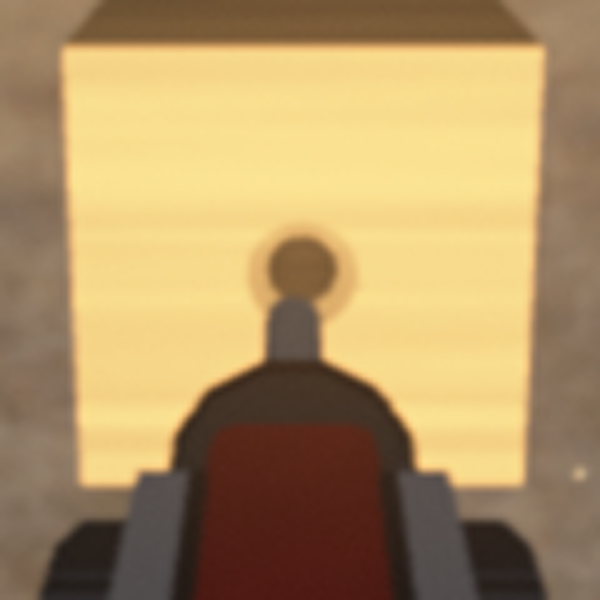

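Emit:
drive_tool --gripper '[1, 1, 1, 1, 1, 1, 1, 1, 1]' --pt "0.0011 0 0.0006" --pt "0 0 0" --pt "0 0.005 0" --pt "0 0.005 0" --pt "0 0.004 0" --pt "0 0.004 0" --pt "0 0.004 0" --pt "0 0 0" --pt "0 0 0" --turn '[0, 0, 0, 0, 0, 0, 0, 0, 0]'

```text
time_s: 22.35
eef_pos: [543.4, -302.6, 117.6]
ee_rot: [0.515, -0.514, -0.485, 0.485]
force: [0.4, -0.0, -0.8]
grip_width: 0.198
```

Emit:
drive_tool --gripper '[1, 1, 1, 1, 1, 1]' --pt "0 0.002 0" --pt "0 0.004 0" --pt "0 0.004 0" --pt "0 0.004 0" --pt "0 0 0" --pt "0 0 0" --turn '[0, 0, 0, 0, 0, 0]'

```text
time_s: 22.85
eef_pos: [543.3, -302.5, 103.6]
ee_rot: [0.515, -0.514, -0.485, 0.485]
force: [-0.1, 0.3, -1.5]
grip_width: 0.2
```

Emit:
drive_tool --gripper '[1, 1, 1, 1, 1, 1, 1, 1, 1]' --pt "0 0.004 -0.0005" --pt "0 0.004 0" --pt "0 0.004 0" --pt "0 0.004 0" --pt "0 0.004 0" --pt "0 0.004 0" --pt "0 0.002 0" --pt "0 0 0" --pt "0 0 0" --turn '[0, 0, 0, 0, 0, 0, 0, 0, 0]'

```text
time_s: 23.6
eef_pos: [544.0, -302.7, 77.9]
ee_rot: [0.515, -0.515, -0.485, 0.485]
force: [0.3, -0.2, -2.8]
grip_width: 0.195
```

Emit:
drive_tool --gripper '[1, 1, 1, 1, 1]' --pt "0 0.001 0" --pt "0 0.001 0" --pt "0 0.0005 0" --pt "0 0 0" --pt "0 0 0" --turn '[0, 0, 0, 0, 0]'

```text
time_s: 24.02
eef_pos: [544.0, -302.6, 75.4]
ee_rot: [-0.515, 0.515, 0.485, -0.485]
force: [0.1, 0.3, -1.5]
grip_width: 0.196
```

Release gently, then rise.

Emit:
drive_tool --gripper '[1, 1, 0.4, 0.4, 0.4, 0.4, 0.4, 0.4]' --pt "0 0.001 0" --pt "0 0 0" --pt "0 0 0" --pt "0 0 0" --pt "0 0 0" --pt "0 0 0" --pt "0 0 0" --pt "0 0 0" --turn '[0, 0, 0, 0, 0, 0, 0, 0]'

```text
time_s: 24.68
eef_pos: [544.0, -302.6, 74.5]
ee_rot: [-0.515, 0.515, 0.485, -0.485]
force: [0.2, 1.3, 0.8]
grip_width: 0.602
```

Emit:
drive_tool --gripper '[0.4, 0.4, 0.4, 0.4, 0.4, 0.4, 0.4, 0.4, 0.4]' --pt "0 -0.01 0" --pt "0 -0.025 0" --pt "0 -0.03 0" --pt "0 -0.03 0" --pt "0 -0.03 0" --pt "0 -0.03 0" --pt "0 0 0" --pt "0 0 0" --pt "0 0 0" --turn '[0, 0, 0, 0, 0, 0, 0, 0, 0]'

```text
time_s: 25.43
eef_pos: [543.7, -302.4, 228.9]
ee_rot: [0.515, -0.514, -0.485, 0.485]
force: [-0.1, -0.3, -0.3]
grip_width: 0.597
```

Run:
```python
from h import *
plan([544,-302,230],86.6)
T=T_wc('wrist'); im,d=ctrl.capture('wrist'); P=cloud('wrist',d,T); save('w15',im)
near=(abs(P[...,0]-545)<50)&(abs(P[...,1]+303)<50)&(d>0)
g=near&(P[...,2]>125.5)&(P[...,2]<150); print('head',P[g].mean(0).round(1),P[g].max(0).round(1))
g=near&(P[...,2]>59)&(P[...,2]<70); print('collar',P[g].mean(0).round(1))
im,d=ctrl.capture('scene'); save('s15',cv2.resize(im[180:340,230:430],None,fx=4,fy=3.7,interpolation=cv2.INTER_CUBIC))
im,d=ctrl.capture('top'); P=cloud('top',d,T_wc('top'))
g=(P[...,2]>20)&(P[...,2]<34)&(abs(P[...,0]-518)<70)&(abs(P[...,1]-7)<105); print(cv2.minAreaRect(P[g][:,:2].astype(np.float32)))
for q in ['paint_pot','drill_battery','tape_measure']: print(q,[tow(T_wc('top'),r['centre']).round(0).tolist() for r in ctrl.pinpoint('top',q)[:1]])
```

```text
pos [ 543.7 -302.4  228.9] yaw 86.6 t 25.43 grip 0.597 F [-0.1 -0.3 -0.3]
offset m [ 0.0004 -0.0011 -0.0003] turn 0.0
  offset if turned first [ 0.0004 -0.0011 -0.0003]
head [ 544.3 -302.9  127.5] [ 551.4 -296.5  129.4]
collar [ 538.8 -302.8   61. ]
((514.810791015625, 5.356575012207031), (170.11338806152344, 90.63220977783203), 80.06082916259766)
paint_pot [[702.0, -218.0, -5.0]]
drill_battery [[533.0, 448.0, -1.0]]
tape_measure []
```

View pics/w15.png

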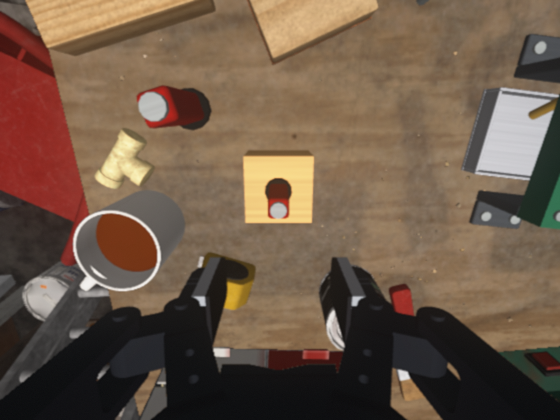

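View pics/s15.png

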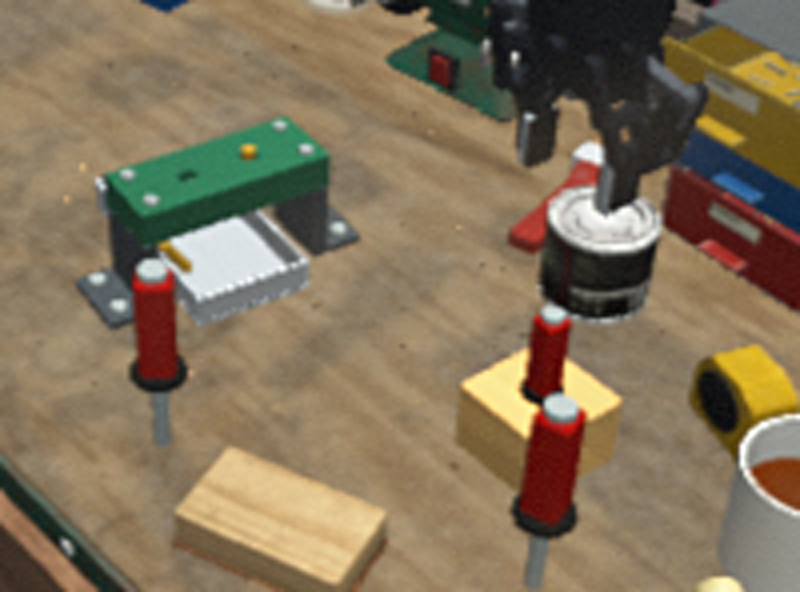

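```bash
python3 -c "
from rig import ctrl
print(ctrl.finish_job())"
```

```text
the job is handed in; nothing more can be done
None
```

The job is done and handed in at about 26 s of the 72 s allowed. The hand-in itself gave no verdict.

- **Tray:** I gripped its end wall and slid it under the stand. It ended about 2 mm off the stand's centre across and 28 mm along, so it lay below both bores.
- **Pin:** I took the smallest punch from the wooden block and tried the pin in bore_1 first. It gave at roughly 5 N, so I pressed it through until it dropped, and never touched the other pin.
- **Punch:** I stood it back in its block and let go.

Last checks:
- The scene picture shows the brass pin lying in the tray and the other pin still up in its bore.
- The punch head reads 127.5 mm high, the same as at the start, so the collar is seated.
- The paint pot and drill battery read within about 4 mm of their start positions, which is detector noise.
- The detector missed the tape measure on the last look, but it can be seen standing in the pictures.
- The force reading drifted by a few newtons. It fell towards zero near the end of the press, so I confirmed by picture, not force, that the pin had dropped.

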